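# Stack strip cartons flush in the stacking frame

### The arm

A 6-joint arm with a two-finger parallel gripper is mounted at the origin on a cart in front of the work surface, level with it; the furniture and walls round the work are solid. World frame = base frame: x ahead of the robot, y to its left, z up, the work surface at z = 0. Lengths are in mm, angles in rad, forces in N, time in s.
With the tool pointing down it reaches from about 375 to 975 mm from the base axis. Payload 3.8 kg.
Tool frame: the origin (TCP) lies between the finger pads; the fingertips stand 8 mm ahead of it and the grasp point (between the pads) lies 11 mm behind it (arm.tip_extent is the z of the fingertips in the tool frame, in mm); z points along the fingers, y is the line along which they close (so a half turn about z gives the same grasp; the last joint's range is limited). The gripper opens to 88 mm and grips with 3 to 60 N. Pads are 18 mm wide; open, the fingers measure 123 mm over their backs; the gripper's body (75 mm by 187 mm) begins 45 mm behind the grasp point.
Start: joints at [1.082, 0.264, 1.604, -0, 1.274, -0.037], TCP at [294.692, 607.268, 246.706] pointing down, gripper open.
Joint ranges: [-2.63, 2.63], [-0.94, 2.18], [0.31, 2.57], [-1.31, 4.45], [0, 2.66], [-2.55, 2.55]. Speed limits (rad/s): [2.57, 2.57, 3.14, 3.14, 3.14, 3.14].

### API

Orientations are given as a 3x3 rotation matrix whose columns are the frame's x, y, z axes.
In Python, from rig import arm gives the robot as it stands.
- The arm moves only by the tool play_rows, never from a script. Its argument "series" is a list of rows, each a list of 3 entries, a list of its own where there are three numbers: the closure, from 0 (fully open) to 1 (shut), then the shift along the world's x, y, z in m, then the turn, a rotation vector about the world's x, y, z in rad. In form: [[claw, [dx, dy, dz], [rx, ry, rz]], ...]. A call has exactly 8 rows; each row is the pose to reach, as a shift and turn from the pose commanded when the call began; what a row does not reach only later rows make up. A row lasts 1/8 s, in which the tool goes at most 62.5 mm and 10.7 degrees, less where a joint would pass 70% of its speed; a pose out of reach is approached as far as the arm can. A call with a gripper value outside its range is refused whole. The fingers move at their own pace and stop on an object; "squeeze" is the grip in N (left out, the last holds). Time passes only in rows, so rows that repeat a pose let the fingers close, or fill a call up. It gives the time, the measured TCP pose, the force, the opening and the grip force at its end, in the units of the state.
- arm.get_state(): the state, without advancing time (a new reading comes with each control period).
- arm.snapshot(name): name is "scene" or "top" or "wrist"; returns a dict with "color" (384x512x3 uint8, red, green, blue), "mtx" (3x3 intrinsics, pixels), "eye" and "orientation" of the camera in the world; the wrist camera has in their place "T_tool_cam" (4x4, takes a point from camera to tool coordinates, whose origin is the TCP and whose axes are the flange's). Camera axes: x right, y down, z forward; pixel columns grow to the right and rows downward; lengths in mm; the calibration is good to about 2 mm. A picture is of the moment at which its call begins: read the wrist's pose just before it. There is no depth.
- arm.hand_in(): hands the job in; it is judged then, once.
Trained networks look in a picture, given as the dict that the camera call returned (one of the last four; its "shot" number tells which), for a name from the list of things; names that differ only in an ending like _2 or _b are one class to them, and where a whole thing is asked for, a point or a joint stands for the part that bears it (a point fixed in the world has none). Each returns a list of dicts, best first, with "confidence" (0 to 1); they miss things now and then, are a little off and sometimes report something else, mostly with a low value. They report only what shows in the picture. A call takes as long as a camera call.
- arm.look_for(picture, label): "centre" ([x, y, z] in mm, in the coordinates of the camera as it stood for that picture, good to about 4 mm: the middle of the surface that is visible of it).
- arm.masks_of(picture, label): "mask" (384x512 bool, what is visible of it).
- arm.place_of(picture, label): "centre" ([x, y, z] in mm, in the coordinates of the camera as it stood for that picture, good to about 4 mm: a listed point, or the origin of a listed thing).
The state is a dict: "time": time; "joint_positions": joint angles; "qd": joint speeds; "effort": joint torques, N m; "ee_pos": TCP position; "orientation": TCP orientation; "contact_force": force on the tool from outside, world axes, zero at the start; "ft_torque": the same for the moment, N m; "opening": finger opening in mm; "grip_force": force on a finger pad.
Only numpy, scipy, OpenCV 4.12 (cv2) and the standard library are available. Lean on these libraries where they do the work, as an engineer would, in place of code of your own. Each camera call takes 0.05 s, during which the arm holds its last target. There are 200 camera calls.

### The job

Stack the two strip cartons that lie on the tilted stands on top of the carton in the stacking frame, lengthwise like it, one on the other. Set each down gently and, before you let go, press it lightly home into the frame's corner so that it lies flush against both the back board and the short side board; the finished column must stand square and on its own. Leave everything else on the cabinet where it is.

Things in the scene. Friction and masses are not known exactly. Their poses are not given: they have to be found in the camera images.
- box_1: closed strip carton, 62 mm (its x) by 119 mm (its y) by 56 mm (its z); origin at the centre of its underside. Lies at the start on a tilted stand with its own long (y) axis along the deck's slope, bearing on the lip
- box_2: closed strip carton, 62 mm (its x) by 119 mm (its y) by 56 mm (its z); origin at the centre of its underside. Lies at the start on a tilted stand with its own long (y) axis along the deck's slope, bearing on the lip (same make as box_1, on the other stand)
- box_base: the same kind of carton, 62 x 119 x 56 mm, standing level in the stacking frame as the bottom of the column, its top 61 mm above the table; origin at the centre of its underside, its y axis along the frame's x
- stand_1: sheet-metal display stand, fixed in place, 116 x 78 mm on the table, with a deck 128 x 74 mm that slopes at 30 degrees, its low end with a 14 mm lip towards the stand's -x, rising towards +x; origin at table level under the middle of the deck, whose surface there is 57 mm up
- stand_2: sheet-metal display stand, fixed in place, 116 x 78 mm on the table, with a deck 128 x 74 mm that slopes at 30 degrees, its low end with a 14 mm lip towards the stand's -x, rising towards +x; origin at table level under the middle of the deck, whose surface there is 57 mm up
- frame: fixed stacking frame: 5 mm base plate 126 x 68 mm; upright back board, inner face at x = +59.5 mm, 72 mm wide, 150 mm high; short side board, inner face at y = +31 mm, from x = +32.5 to +62.5 mm, 135 mm high; other sides open. Origin at table level: a carton flush with both boards, its length along the frame's x, has its origin at x = y = 0, and z = 61 mm in layer 2, 117 mm in layer 3
- dropper_red: bystander: small dropper bottle with red cap, 26 x 26 x 74 mm; origin at the centre of its underside
- dropper_brown: bystander: small brown dropper bottle, 26 x 26 x 74 mm; origin at the centre of its underside
- timer: bystander: square kitchen-style timer with a dial, 64 x 64 x 48 mm; origin at the centre of its underside
- tape: bystander: roll of masking tape lying flat, 98 mm across, 18 mm high; origin at the centre of its underside
- jar: bystander: white wide-necked jar, 72 mm across, 125 mm high; origin at the centre of its underside
- tea: bystander: tea carton standing at the back, 65 x 166 x 118 mm; origin at the centre of its underside

How it is judged:
By the outcome, as a careful person would: the job done as asked, in the order asked, and still so for the second after the job is handed in, with the robot touching nothing.
It also fails if it takes over 72 s, if anything falls off the work surface, if the arm or the gripper's body presses on something with over 40 N, if the wrist force passes 120 N, or if a joint passes its speed limit or range.

## Working session

There is one attempt and no reset: what is moved stays moved. The work goes in short steps, Python scripts to look and compute and a tool call to move; the robot and the scene stay as the last step left them, time stands still between calls to the robot, and variables do not carry over. Pictures are saved under pics/ and viewed, at most 10 in all, crops included, and the job is handed in when it is done.

Besides the shell and the picture viewer there is one more tool, called after ">>>" by a JSON object that holds its "name" and its "arguments", one argument or row to a line. play_rows: Moves the arm, as the interface text tells. Its arguments: {"type":"object","properties":{"series":{"type":"array"},"squeeze":{"type":"number"}},"required":["series"]}

```bash
mkdir -p pics; ls; cat > h.py <<'E'
import numpy as np, cv2
from rig import arm
def snap(n,save=None):
    p=arm.snapshot(n)
    if save: cv2.imwrite('pics/'+save,cv2.cvtColor(p['color'],cv2.COLOR_RGB2BGR))
    return p
def w(p,c): return np.array(p['orientation'])@np.array(c)+np.array(p['eye'])
E
python3 - <<'E'
from h import *
np.set_printoptions(precision=1,suppress=True)
s=arm.get_state();print(s['time'],s['ee_pos'],np.array(s['orientation']),s['opening'],arm.tip_extent)
for n in ['scene','top']:
    p=snap(n,n+'.png');print(n,np.array(p['eye']),np.array(p['orientation']).round(2).tolist())
    for l in ['box_1','box_base','stand_1','frame','dropper_red','dropper_brown','timer','tape','jar','tea']:
        print(l,[(round(d['confidence'],2),w(p,d['centre']).round(0)) for d in arm.place_of(p,l)])
E
```

```text
pics
0.0 [294.4 606.7 245.4] [[-0.9  0.4 -0. ]
 [ 0.4  0.9 -0. ]
 [ 0.  -0.  -1. ]] 88.15273327256826 8.0
scene [-344.3 -403.5 1169.6] [[0.42, -0.67, 0.61], [-0.91, -0.31, 0.29], [-0.0, -0.67, -0.74]]
box_1 [(0.91, array([ 473., -159.,   57.])), (0.62, array([509.,  10.,  55.])), (0.47, array([ 498., -353.,    7.]))]
box_base []
stand_1 [(0.87, array([504.,   3.,   2.])), (0.6, array([ 476., -164.,    3.]))]
frame [(0.92, array([ 506., -350.,   -0.]))]
dropper_red [(0.4, array([589., -81.,  -1.]))]
dropper_brown [(0.54, array([ 604., -264.,   -1.]))]
timer [(0.73, array([459., 369.,  -0.])), (0.2, array([507.,   4.,   3.]))]
tape [(0.66, array([621.,  90.,   1.]))]
jar [(0.89, array([672., -26.,  -3.]))]
tea [(0.81, array([ 659., -289.,   -0.]))]
top [ 379.6   31.2 1197.1] [[-0.03, -0.99, 0.16], [-1.0, 0.03, -0.02], [0.02, -0.16, -0.99]]
box_1 [(0.79, array([ 473., -162.,   52.])), (0.68, array([505.,   9.,  54.]))]
box_base [(0.69, array([ 500., -355.,    6.]))]
stand_1 [(0.68, array([ 473., -163.,    1.])), (0.66, array([510.,   4.,  -2.]))]
frame [(0.57, array([ 504., -356.,   -0.]))]
dropper_red [(0.66, array([591., -78.,  -3.]))]
dropper_brown [(0.71, array([511.,   4.,   1.])), (0.61, array([ 604., -256.,   -1.]))]
timer [(0.84, array([457., 365.,   0.]))]
tape [(0.93, array([623.,  91.,   5.]))]
jar [(0.92, array([671., -22.,   4.]))]
tea [(0.56, array([ 664., -284.,    2.]))]
```

View pics/scene.png

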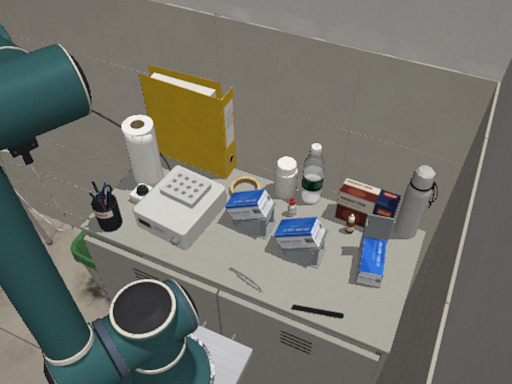

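View pics/top.png

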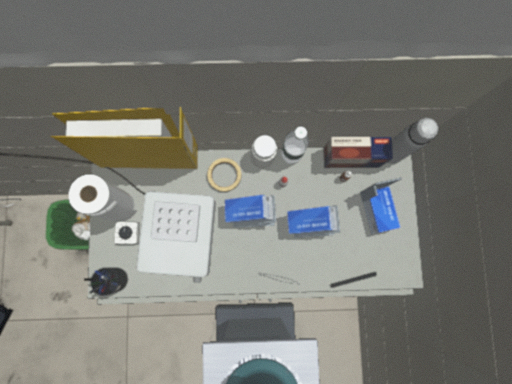

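```bash
python3 - <<'E'
import cv2,numpy as np
a=cv2.imread('pics/top.png')[165:245,215:415]; b=cv2.imread('pics/scene.png')[180:295,220:420]
a=cv2.resize(a,None,fx=4,fy=4,interpolation=3);b=cv2.resize(b,None,fx=4,fy=4,interpolation=3)
cv2.imwrite('pics/c1.png',a);cv2.imwrite('pics/c2.png',b)
E
```

```text
(no output)
```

View pics/c1.png

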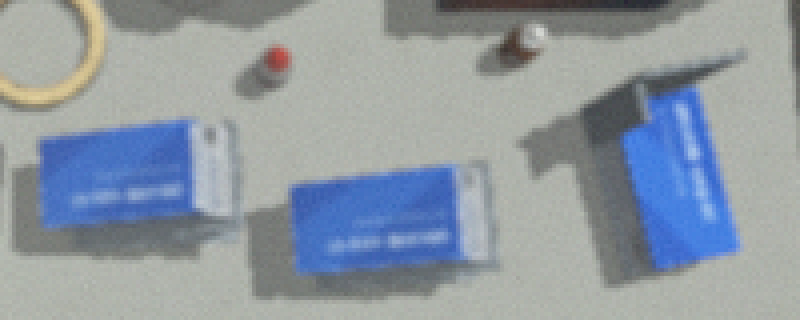

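View pics/c2.png

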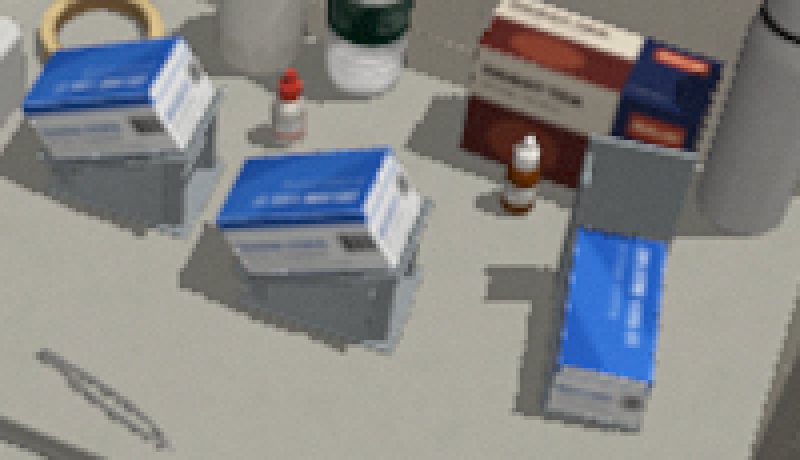

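```bash
cat >> h.py <<'E'
from scipy.spatial.transform import Rotation as Ro
from scipy.optimize import minimize
UP=4
def proj(P,cam):
    K,R,e=cam; c=(P-e)@R; q=c@K.T; return q[:,:2]/q[:,2:]
def cub(lo,hi): return np.array([[x,y,z] for x in(lo[0],hi[0]) for y in(lo[1],hi[1]) for z in(lo[2],hi[2])],float)
def render(cubs,T,cam):
    R,t=T; m=np.zeros((384*UP,512*UP),np.uint8)
    for c in cubs:
        q=(proj(c@R.T+t,cam)+.5)*UP-.5
        cv2.fillConvexPoly(m,cv2.convexHull((q*16).round().astype(np.int32)),1,shift=4)
    return cv2.resize(m.astype(np.float32),(512,384),interpolation=cv2.INTER_AREA)
BOX=[cub((-31,-59.5,0),(31,59.5,56))]
FR=[cub((-63,-34,0),(63,34,5)),cub((59.5,-36,0),(62.5,36,150)),cub((32.5,31,0),(62.5,34,135))]
def boxT(v):  # x,y,z,yaw, tilt: box y axis along up-slope
    return Ro.from_euler('z',v[3]).as_matrix()@Ro.from_euler('x',v[4]).as_matrix(), np.array(v[:3])
def camof(p): 
    return np.array(p['mtx']),np.array(p['orientation']),np.array(p['eye'])
def wcam(s,p):
    T=np.array(p['T_tool_cam']);R=np.array(s['orientation'])
    return np.array(p['mtx']),R@T[:3,:3],np.array(s['ee_pos'])+R@T[:3,3]
def fit(obs,cubs,f,v0,step):
    def cost(v):
        return sum(np.abs(render(cubs,f(v),c)-m).sum()/max(m.sum(),1) for m,c in obs)
    best=None
    sx=np.vstack([v0]+[np.array(v0)+np.eye(len(v0))[i]*step[i] for i in range(len(v0))])
    for k in range(3):
        r=minimize(cost,v0,method='Nelder-Mead',options=dict(initial_simplex=sx,maxiter=300,xatol=.02,fatol=1e-5))
        v0=r.x; sx=np.vstack([v0]+[v0+np.eye(len(v0))[i]*step[i]*(-.5)**(k+1) for i in range(len(v0))])
    return r.x,r.fun/len(obs)
def pick(p,label,near,cam):
    out=arm.masks_of(p,label); q=proj(np.array([near],float),cam)[0]
    best=None
    for d in out:
        ys,xs=np.nonzero(d['mask']); dd=np.hypot(xs.mean()-q[0],ys.mean()-q[1])
        if dd<25 and (best is None or dd<best[0]): best=(dd,d['mask'].astype(np.float32),d['confidence'])
    if best is None: print('no mask',label,near); return None
    return best[1]
E
python3 - <<'E'
from h import *
np.set_printoptions(precision=3,suppress=True)
ps=[snap('scene'),snap('top')]
res={}
for nm,near in [('A',(507,9,85)),('B',(473,-161,85)),('base',(502,-354,35))]:
    obs=[]
    for p in ps:
        c=camof(p);m=pick(p,'box_1' if nm!='base' else 'box_base',near,c)
        if m is not None: obs.append((m,c)); 
    if nm=='base': f=lambda v:boxT([v[0],v[1],5,v[2],0]); v0=[502,-354,np.radians(13-90)]; st=[6,6,.05]
    else: f=lambda v:boxT([*v,np.radians(30)]); v0=[near[0],near[1],55,np.radians(-175)]; st=[6,6,5,.05]
    for o in [obs]+([[x] for x in obs] if len(obs)>1 else []):
        v,c=fit(o,BOX,f,v0,st);print(nm,v,c)
obs=[]
for p in ps:
    c=camof(p);m=pick(p,'frame',(520,-350,50),c);b=pick(p,'box_base',(502,-354,35),c)
    if m is not None:
        obs.append((np.maximum(m,b if b is not None else 0),c))
f=lambda v:boxT([v[0],v[1],0,v[2],0])
for o in [obs]+[[x] for x in obs]:
    print('frame',fit(o,FR+[cub((-59.5,-31,5),(59.5,31,61))],f,[502,-354,.22],[6,6,.05]))
p=snap('wrist');print(np.array(p['T_tool_cam']),np.array(p['mtx']))
E
```

```text
no mask box_1 (507, 9, 85)
A [530.42   17.417  32.309  -3.185] 0.04460201412439346
B [ 474.326 -162.324   56.494   -3.104] 0.05597483739256859
B [ 502.459 -154.61    19.984   -3.103] 0.03644200786948204
B [ 475.542 -164.77    41.159   -3.097] 0.030027635395526886
base [ 502.    -354.776   -1.389] 0.08895454555749893
base [ 503.306 -354.939   -1.391] 0.03470408916473389
base [ 500.917 -354.222   -1.398] 0.13065610826015472
frame (array([ 506.088, -353.861,    0.195]), np.float64(0.07950931787490845))
frame (array([ 508.989, -354.092,    0.204]), np.float64(0.07700642943382263))
frame (array([ 505.772, -353.7  ,    0.18 ]), np.float64(0.0734127014875412))
[[   0.001   -0.963   -0.269   69.171]
 [   1.       0.001    0.001   -0.35 ]
 [  -0.      -0.269    0.963 -137.914]
 [   0.       0.       0.       1.   ]] [[288.031   0.    254.514]
 [  0.    288.031 190.355]
 [  0.      0.      1.   ]]
```

>>> {"name": "play_rows", "arguments": {
  "series": [
    [0,[0.012,-0.04,0.02],[0,0,-0.07]],
    [0,[0.025,-0.085,0.05],[0,0,-0.14]],
    [0,[0.04,-0.14,0.085],[0,0,-0.22]],
    [0,[0.056,-0.195,0.085],[0,0,-0.32]],
    [0,[0.072,-0.25,0.085],[0,0,-0.42]],
    [0,[0.09,-0.305,0.085],[0,0,-0.52]],
    [0,[0.106,-0.36,0.085],[0,0,-0.6]],
    [0,[0.122,-0.415,0.085],[0,0,-0.7]]
  ]
}}

```text
time: 2.75
ee_pos: [416.9, 190.5, 332.1]
orientation: [[-0.404, 0.915, 0.001], [0.915, 0.404, 0.0], [-0.0, 0.001, -1.0]]
contact_force: [0.6, -0.0, -0.1]
opening: 88.2
grip_force: 0.0
```

>>> {"name": "play_rows", "arguments": {
  "series": [
    [0,[0.015,-0.05,0],[0,0,-0.08]],
    [0,[0.03,-0.1,0],[0,0,-0.16]],
    [0,[0.044,-0.15,0],[0,0,-0.24]],
    [0,[0.058,-0.2,0],[0,0,-0.31]],
    [0,[0.068,-0.235,0],[0,0,-0.36]],
    [0,[0.074,-0.252,0],[0,0,-0.38]],
    [0,[0.074,-0.252,0],[0,0,-0.38]],
    [0,[0.074,-0.252,0],[0,0,-0.38]]
  ]
}}

```text
time: 3.75
ee_pos: [490.5, -58.7, 331.7]
orientation: [[-0.04, 0.999, -0.0], [0.999, 0.04, 0.001], [0.001, -0.0, -1.0]]
contact_force: [0.3, -0.6, -0.0]
opening: 88.1
grip_force: 0.0
```

```bash
python3 - <<'E'
from h import *
np.set_printoptions(precision=3,suppress=True)
s=arm.get_state();p=snap('wrist','w1.png');cw=wcam(s,p)
q=snap('scene');t=snap('top')
import pickle
for nm,near in [('A',(507,9,85)),('B',(473,-161,85))]:
    obs=[]
    for P,c in [(p,cw),(q,camof(q)),(t,camof(t))]:
        m=pick(P,'box_1',near,c)
        if m is not None: obs.append((m,c)); print(P['shot'],m.sum(),(np.nonzero(m)[0].min(),np.nonzero(m)[0].max(),np.nonzero(m)[1].min(),np.nonzero(m)[1].max()))
    f=lambda v:boxT([*v,np.radians(30)]); v0=[near[0],near[1],55,np.radians(-178)]; st=[6,6,5,.05]
    for o in [obs]+[obs[:1]]:
        v,c=fit(o,BOX,f,v0,st);print(nm,v,c)
E
```

```text
6 5379.0 (np.int64(48), np.int64(152), np.int64(247), np.int64(300))
7 1139.0 (np.int64(189), np.int64(219), np.int64(226), np.int64(272))
8 871.0 (np.int64(195), np.int64(222), np.int64(226), np.int64(262))
A [509.787   7.936  55.473  -3.121] 0.1626308560371399
A [509.96    7.772  51.656  -3.12 ] 0.015012083575129509
6 3861.0 (np.int64(180), np.int64(266), np.int64(216), np.int64(263))
7 1304.0 (np.int64(216), np.int64(247), np.int64(275), np.int64(324))
8 590.0 (np.int64(206), np.int64(231), np.int64(297), np.int64(336))
B [ 475.021 -163.263   54.425   -3.099] 0.3844894568125407
B [ 475.107 -166.321   48.427   -3.097] 0.02046102099120617
```

View pics/w1.png

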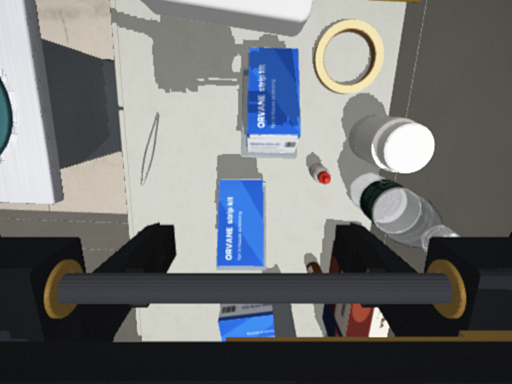

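>>> {"name": "play_rows", "arguments": {
  "series": [
    [0,[-0.002,-0.007,-0.02],[-0.044,-0.002,0]],
    [0,[-0.005,-0.018,-0.05],[-0.11,-0.005,0]],
    [0,[-0.009,-0.03,-0.085],[-0.19,-0.008,0]],
    [0,[-0.013,-0.042,-0.12],[-0.26,-0.011,0]],
    [0,[-0.016,-0.053,-0.15],[-0.33,-0.014,0]],
    [0,[-0.018,-0.057,-0.16],[-0.349,-0.015,0]],
    [0,[-0.018,-0.057,-0.16],[-0.349,-0.015,0]],
    [0,[-0.018,-0.057,-0.16],[-0.349,-0.015,0]]
  ]
}}

```text
time: 5.2
ee_pos: [474.1, -116.9, 173.4]
orientation: [[-0.035, 0.999, 0.017], [0.939, 0.039, -0.342], [-0.342, 0.004, -0.94]]
contact_force: [-0.2, 0.4, -0.7]
opening: 88.0
grip_force: 0.0
```

```bash
python3 - <<'E'
from h import *
np.set_printoptions(precision=3,suppress=True)
s=arm.get_state();p=snap('wrist','w2.png');cw=wcam(s,p);print(s['time'],s['ee_pos'],np.array(s['joint_positions']),np.array(s['orientation']))
m=pick(p,'box_1',(473,-161,85),cw);print(m.sum(),np.nonzero(m)[0].min(),np.nonzero(m)[0].max())
f=lambda v:boxT([*v,np.radians(30)]);v0=[475,-163,54.7,-3.098]
v,c=fit([(m,cw)],BOX,f,v0,[6,6,5,.05]);print(v,c)
f=lambda v:boxT([v[0],v[1],54.7,v[2],np.radians(30)])
v,c=fit([(m,cw)],BOX,f,[475,-163,-3.098],[6,6,.05]);print(v,c)
im=cv2.imread('pics/w2.png');r=render(BOX,f(v),cw)
for mm,col in[(r,(0,0,255)),(m,(0,255,0))]:
    cs,_=cv2.findContours((mm>.5).astype(np.uint8),0,2);cv2.drawContours(im,cs,-1,col,1)
cv2.imwrite('pics/w2o.png',im)
E
```

```text
5.2 [ 474.098 -116.855  173.431] [-0.06  -0.051  2.131 -0.401  1.057  0.1  ] [[-0.035  0.999  0.017]
 [ 0.939  0.039 -0.342]
 [-0.342  0.004 -0.94 ]]
12655.0 116 271
[ 475.022 -163.63    55.17    -3.1  ] 0.013285262510180473
[ 475.073 -163.804   -3.1  ] 0.013887790963053703
```

View pics/w2o.png

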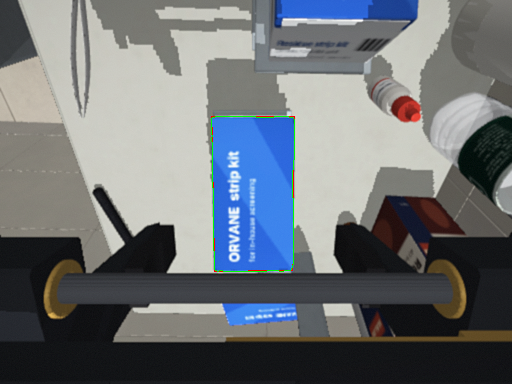

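>>> {"name": "play_rows", "arguments": {
  "series": [
    [0,[0,-0.006,-0.016],[0,0,0]],
    [0,[0,-0.013,-0.036],[0,0,0]],
    [0,[0,-0.02,-0.056],[0,0,0]],
    [0,[0,-0.026,-0.073],[0,0,0]],
    [0,[0,-0.03,-0.085],[0,0,0]],
    [0,[0,-0.033,-0.092],[0,0,0]],
    [0,[0,-0.033,-0.095],[0,0,0]],
    [0,[0,-0.033,-0.095],[0,0,0]]
  ]
}}

```text
time: 6.3
ee_pos: [472.9, -149.7, 76.9]
orientation: [[-0.036, 0.999, 0.015], [0.939, 0.039, -0.342], [-0.342, 0.002, -0.94]]
contact_force: [0.0, -0.5, -0.6]
opening: 88.3
grip_force: 0.0
```

>>> {"name": "play_rows", "arguments": {
  "series": [
    [1,[0,0,0],[0,0,0]],
    [1,[0,0,0],[0,0,0]],
    [1,[0,0,0],[0,0,0]],
    [1,[0,0,0],[0,0,0]],
    [1,[0,0,0],[0,0,0]],
    [1,[0,0,0],[0,0,0]],
    [1,[0,0,0],[0,0,0]],
    [1,[0,0,0],[0,0,0]]
  ],
  "squeeze": 25
}}

```text
time: 7.3
ee_pos: [473.3, -149.7, 77.1]
orientation: [[-0.036, 0.999, 0.016], [0.939, 0.039, -0.342], [-0.342, 0.003, -0.94]]
contact_force: [2.3, 1.6, 3.7]
opening: 61.7
grip_force: 25.0
```

>>> {"name": "play_rows", "arguments": {
  "series": [
    [1,[0,0,0.005],[0,0,0]],
    [1,[0,0,0.015],[0,0,0]],
    [1,[0,0,0.035],[0,0,0]],
    [1,[0,0,0.065],[0,0,0]],
    [1,[0,0,0.1],[0,0,0]],
    [1,[0,0,0.135],[0,0,0]],
    [1,[0,0,0.16],[0,0,0]],
    [1,[0,0,0.17],[0,0,0]]
  ]
}}

```text
time: 8.3
ee_pos: [472.9, -149.8, 248.3]
orientation: [[-0.035, 0.999, 0.016], [0.939, 0.039, -0.342], [-0.342, 0.003, -0.94]]
contact_force: [0.5, 0.7, -3.2]
opening: 61.8
grip_force: 25.0
```

```bash
cat >> h.py <<'E'
def toolR(yaw,tilt): # tool x at azimuth yaw (deg), tool z tilted toward +tool-x azimuth by tilt deg
    R=Ro.from_euler('z',yaw,degrees=True).as_matrix()@np.diag([1,-1,-1.])
    ax=R[:,1]; return Ro.from_rotvec(ax*np.radians(tilt)).as_matrix()@R
def rv(R1,R0): return Ro.from_matrix(R1@np.array(R0).T).as_rotvec()
E
python3 - <<'E'
from h import *
s=arm.get_state();R0=np.array(s['orientation']);print(s['ee_pos'],s['opening'],s['contact_force'],s['joint_positions'])
R1=toolR(10.5,20);print(R1.round(3));r=rv(R1,R0);print(r.round(3),np.degrees(np.linalg.norm(r)),(np.array([320,-400,320])-s['ee_pos']).round(1))
E
```

```text
[ 472.87682207 -149.77073049  248.34265829] 61.76700211214713 [ 0.54407773  0.67412998 -3.20898234] [-0.13031149 -0.12083069  2.0492883  -0.37384928  1.17474874 -0.02965879]
[[ 0.924  0.182  0.336]
 [ 0.171 -0.983  0.062]
 [ 0.342  0.    -0.94 ]]
[ 0.595 -0.471 -1.363] 89.37307257432981 [-152.9 -250.2   71.7]
```

>>> {"name": "play_rows", "arguments": {
  "series": [
    [1,[-0.006,-0.01,0.003],[0.024,-0.019,-0.055]],
    [1,[-0.018,-0.03,0.009],[0.071,-0.057,-0.164]],
    [1,[-0.031,-0.05,0.014],[0.119,-0.094,-0.273]],
    [1,[-0.043,-0.07,0.02],[0.167,-0.132,-0.382]],
    [1,[-0.055,-0.09,0.026],[0.214,-0.17,-0.491]],
    [1,[-0.067,-0.11,0.032],[0.262,-0.207,-0.6]],
    [1,[-0.079,-0.13,0.037],[0.309,-0.245,-0.709]],
    [1,[-0.092,-0.15,0.043],[0.357,-0.283,-0.818]]
  ]
}}

```text
time: 9.3
ee_pos: [379.3, -299.7, 288.3]
orientation: [[0.725, 0.674, 0.14], [0.684, -0.728, -0.036], [0.077, 0.122, -0.99]]
contact_force: [0.6, -0.5, -2.9]
opening: 62.0
grip_force: 25.0
```

```bash
python3 - <<'E'
from h import *
s=arm.get_state();R0=np.array(s['orientation']);print(s['ee_pos'],s['joint_positions'])
r=rv(toolR(10.5,20),R0);print(r.round(3),(np.array([320,-400,320])-s['ee_pos']).round(1))
E
```

```text
[ 379.32372402 -299.71052092  288.31091228] [-0.7693913  -0.21789156  2.02621745  0.07637213  1.20809418  0.02691262]
[ 0.233 -0.19  -0.543] [ -59.3 -100.3   31.7]
```

>>> {"name": "play_rows", "arguments": {
  "series": [
    [1,[-0.012,-0.02,0.006],[0.047,-0.038,-0.109]],
    [1,[-0.024,-0.04,0.013],[0.093,-0.076,-0.217]],
    [1,[-0.036,-0.06,0.019],[0.14,-0.114,-0.326]],
    [1,[-0.048,-0.08,0.025],[0.186,-0.152,-0.434]],
    [1,[-0.056,-0.095,0.03],[0.222,-0.181,-0.516]],
    [1,[-0.059,-0.1,0.032],[0.233,-0.19,-0.543]],
    [1,[-0.059,-0.1,0.032],[0.233,-0.19,-0.543]],
    [1,[-0.059,-0.1,0.032],[0.233,-0.19,-0.543]]
  ]
}}

```text
time: 10.3
ee_pos: [320.7, -396.9, 319.5]
orientation: [[0.924, 0.187, 0.333], [0.175, -0.982, 0.066], [0.339, -0.003, -0.941]]
contact_force: [-3.2, 6.8, -1.2]
opening: 61.6
grip_force: 25.0
```

```bash
python3 - <<'E'
from h import *
np.set_printoptions(precision=3,suppress=True)
s=arm.get_state();p=snap('wrist','w3.png');cw=wcam(s,p);print(s['time'],s['ee_pos'],np.array(s['joint_positions']))
b=pick(p,'box_base',(502,-354,50),cw);m=pick(p,'frame',(520,-350,70),cw)
im=cv2.imread('pics/w3.png')
f=lambda v:boxT([v[0],v[1],0,v[2],0])
if b is not None: print(b.sum(),fit([(b,cw)],BOX,lambda v:boxT([v[0],v[1],5,v[2],0]),[502,-354,-1.39],[6,6,.05]))
if m is not None:
    u=np.maximum(m,b) if b is not None else m
    v,c=fit([(u,cw)],FR+[cub((-59.5,-31,5),(59.5,31,61))],f,[504,-354,.19],[6,6,.05]);print(v,c)
    for mm,col in[(render(FR+[cub((-59.5,-31,5),(59.5,31,61))],f(v),cw),(0,0,255)),(m,(0,255,0))]:
        cs,_=cv2.findContours((mm>.5).astype(np.uint8),0,2);cv2.drawContours(im,cs,-1,col,1)
cv2.imwrite('pics/w3o.png',im)
E
```

```text
10.3 [ 320.685 -396.915  319.515] [-1.159 -0.166  1.956  0.352  1.291  0.137]
2844.0 (array([ 502.692, -354.259,   -1.374]), np.float64(0.3083685040473938))
[ 451.378 -367.342    0.268] 1.0351780652999878
```

View pics/w3o.png

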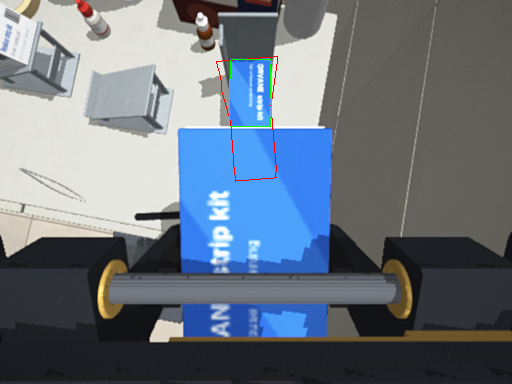

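```bash
python3 - <<'E'
from h import *
np.set_printoptions(precision=3,suppress=True)
s=arm.get_state();p=snap('wrist');cw=wcam(s,p);print(s['ee_pos'],np.array(s['contact_force']),s['qd'])
b=pick(p,'box_base',(502,-354,50),cw)
def cost_fit(H,v0):
    import h
    h_render=h.render
    h.render=lambda *a:np.where(np.arange(384)[:,None]<H,h_render(*a),0)
    r=fit([(b*(np.arange(384)[:,None]<H),cw)],BOX,lambda v:boxT([v[0],v[1],5,v[2],0]),v0,[6,6,.05]);h.render=h_render;return r
v,c=cost_fit(122,[502,-354,-1.39]);print(v,c,v[2]+np.pi/2)
im=p['color'][0:135,170:320,::-1].copy();im=cv2.resize(im,None,fx=4,fy=4,interpolation=2)
def draw(v,col):
  for cbs in FR+[cub((-59.5,-31,5),(59.5,31,61))]:
    R,t=boxT([v[0],v[1],0,v[2],0]);q=((proj(cbs@R.T+t,cw)+.5-[170,0])*4).astype(int)
    for i in range(8):
        for k in(1,2,4):
            if not i&k: cv2.line(im,q[i].tolist(),q[i|k].tolist(),col,1)
draw([v[0],v[1],v[2]+np.pi/2],(0,0,255))
cv2.imwrite('pics/w3c.png',im)
E
```

```text
[ 320.7   -396.913  319.531] [-2.711  6.256 -2.256] [ 0.001 -0.     0.002 -0.001  0.    -0.001]
[ 501.403 -354.145   -1.386] 0.043061401695013046 0.18448120198898632
```

View pics/w3c.png

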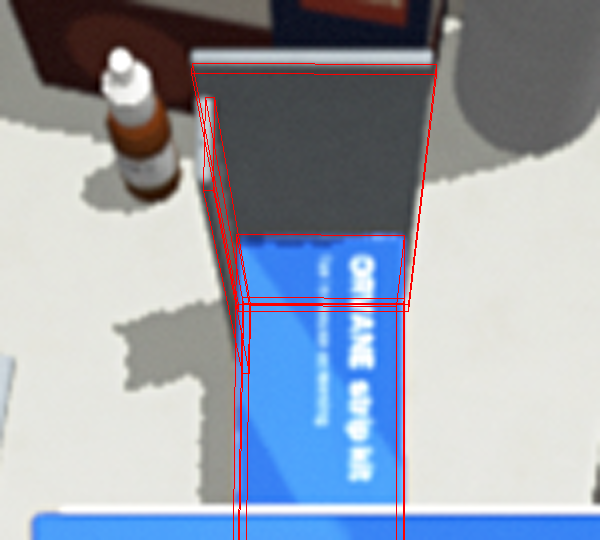

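```bash
cat >> h.py <<'E'
def hold(Rg,tg,box): # tool pose at grasp & box vec -> box in tool
    Rb,tb=boxT(box); Rg=np.array(Rg); return Rg.T@Rb, Rg.T@(tb-np.array(tg))
def tool_for(h_,Rb,tb):
    R=Rb@h_[0].T; return R, tb-R@h_[1]
E
python3 - <<'E'
from h import *
np.set_printoptions(precision=3,suppress=True)
Rg=[[-0.036, 0.999, 0.016], [0.939, 0.039, -0.342], [-0.342, 0.003, -0.94]];tg=[473.3,-149.7,77.1]
U,_,V=np.linalg.svd(Rg);Rg=U@V
H=hold(Rg,tg,[475.05,-163.7,55.1,-3.1,np.radians(30)]);H[1][1]=0;print(H)
np.savez('H.npz',R=H[0],t=H[1])
s=arm.get_state();p=snap('wrist');cw=wcam(s,p);R0=np.array(s['orientation']);t0=np.array(s['ee_pos'])
print(proj((cub((-31,-59.5,0),(31,59.5,56))@H[0].T+H[1])@R0.T+t0,cw)[[1,3,5,7]])
ms=[d for d in arm.masks_of(p,'box_1')];print([(d['confidence'],np.nonzero(d['mask'])[0].min(),np.nonzero(d['mask'])[1].min(),np.nonzero(d['mask'])[1].max(),d['mask'].sum()) for d in ms])
F=np.array([505.5,-353.3]);yaw=.186
ex=np.array([np.cos(yaw),np.sin(yaw)]);ey=np.array([-ex[1],ex[0]])
Rb=Ro.from_euler('z',yaw+np.pi/2).as_matrix() # box y -> frame -x
for off,z in[((-10,-8),185),((-10,-8),70)]:
    R,t=tool_for(H,Rb,np.array([*(F+off[0]*ex+off[1]*ey),z]));print(R,t,t-t0,rv(R,R0))
E
```

```text
(array([[-0.003, -0.985,  0.174],
       [-1.   ,  0.004,  0.001],
       [-0.002, -0.174, -0.985]]), array([-5.682,  0.   , 25.485]))
[[330.74  125.701]
 [324.487 398.937]
 [176.746 126.083]
 [184.507 399.361]]
[(0.96, np.int64(3), np.int64(0), np.int64(36), np.int64(1812)), (0.68, np.int64(126), np.int64(178), np.int64(331), np.int64(26690)), (0.48, np.int64(59), np.int64(229), np.int64(270), np.int64(2729))]
[[ 0.968  0.181  0.171]
 [ 0.179 -0.983  0.03 ]
 [ 0.174  0.001 -0.985]] [ 498.299 -362.766  211.084] [ 177.587   34.154 -108.415] [-0.035  0.168 -0.005]
[[ 0.968  0.181  0.171]
 [ 0.179 -0.983  0.03 ]
 [ 0.174  0.001 -0.985]] [ 498.299 -362.766   96.084] [ 177.587   34.154 -223.415] [-0.035  0.168 -0.005]
```

>>> {"name": "play_rows", "arguments": {
  "series": [
    [1,[0.01,0.012,0],[-0.003,0.01,0]],
    [1,[0.035,0.025,-0.01],[-0.01,0.04,0]],
    [1,[0.07,0.036,-0.03],[-0.017,0.08,-0.002]],
    [1,[0.105,0.036,-0.055],[-0.024,0.12,-0.003]],
    [1,[0.14,0.036,-0.08],[-0.03,0.15,-0.005]],
    [1,[0.168,0.036,-0.1],[-0.035,0.168,-0.005]],
    [1,[0.178,0.036,-0.108],[-0.035,0.168,-0.005]],
    [1,[0.178,0.036,-0.108],[-0.035,0.168,-0.005]]
  ]
}}

```text
time: 11.65
ee_pos: [499.1, -362.8, 212.1]
orientation: [[0.968, 0.182, 0.172], [0.18, -0.983, 0.027], [0.174, 0.005, -0.985]]
contact_force: [0.2, 0.4, -2.4]
opening: 61.7
grip_force: 25.0
```

```bash
cat >> h.py <<'E'
F=np.array([505.5,-353.3]);FY=.186
def boxnow(s,H):
    R=np.array(s['orientation']);Rb=R@H[0];tb=np.array(s['ee_pos'])+R@H[1]
    ex=np.array([np.cos(FY),np.sin(FY)]);d=tb[:2]-F
    return np.array([d@ex,d@[-ex[1],ex[0]],tb[2]]),np.degrees(Ro.from_matrix(Ro.from_euler('z',-FY-np.pi/2).as_matrix()@Rb).as_rotvec())
def loadH():
    z=np.load('H.npz');return z['R'],z['t']
E
python3 - <<'E'
from h import *
np.set_printoptions(precision=2,suppress=True)
s=arm.get_state();print(s['time'],s['ee_pos'],np.array(s['contact_force']),boxnow(s,loadH()),np.array(s['ft_torque']))
p=snap('wrist','w4.png')
E
```

```text
11.65 [ 499.14 -362.76  212.08] [ 0.22  0.42 -2.4 ] (array([ -9.17,  -8.25, 186.  ]), array([-0.01,  0.23,  0.05])) [0.   0.31 0.05]
```

View pics/w4.png

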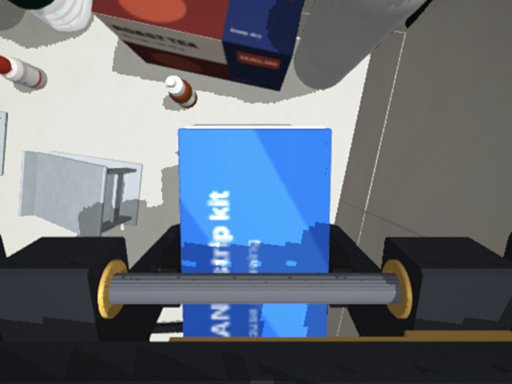

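>>> {"name": "play_rows", "arguments": {
  "series": [
    [1,[0,0,-0.01],[0,0,0]],
    [1,[0,0,-0.03],[0,0,0]],
    [1,[0,0,-0.055],[0,0,0]],
    [1,[0,0,-0.08],[0,0,0]],
    [1,[0,0,-0.1],[0,0,0]],
    [1,[0,0,-0.112],[0,0,0]],
    [1,[0,0,-0.118],[0,0,0]],
    [1,[0,0,-0.118],[0,0,0]]
  ]
}}

```text
time: 12.7
ee_pos: [499.8, -363.8, 95.7]
orientation: [[0.968, 0.181, 0.175], [0.179, -0.983, 0.024], [0.176, 0.008, -0.984]]
contact_force: [-0.4, 0.5, -2.3]
opening: 61.8
grip_force: 25.0
```

>>> {"name": "play_rows", "arguments": {
  "series": [
    [1,[0,0,-0.001],[0,0,0]],
    [1,[0,0,-0.002],[0,0,0]],
    [1,[0,0,-0.003],[0,0,0]],
    [1,[0,0,-0.004],[0,0,0]],
    [1,[0,0,-0.005],[0,0,0]],
    [1,[0,0,-0.006],[0,0,0]],
    [1,[0,0,-0.006],[0,0,0]],
    [1,[0,0,-0.006],[0,0,0]]
  ]
}}

```text
time: 13.7
ee_pos: [499.7, -363.7, 89.7]
orientation: [[0.968, 0.181, 0.174], [0.179, -0.983, 0.024], [0.176, 0.008, -0.984]]
contact_force: [0.4, -0.4, -3.0]
opening: 61.6
grip_force: 25.0
```

```bash
python3 - <<'E'
from h import *
np.set_printoptions(precision=2,suppress=True)
s=arm.get_state();print(s['time'],s['ee_pos'],np.array(s['contact_force']),boxnow(s,loadH()),np.array(s['ft_torque']))
E
```

```text
13.7 [ 499.7  -363.74   89.72] [ 0.36 -0.41 -3.02] (array([-8.74, -9.39, 63.63]), array([-0.14,  0.38, -0.04])) [-0.01  0.32 -0.07]
```

>>> {"name": "play_rows", "arguments": {
  "series": [
    [1,[0,0,-0.0005],[0,0,0]],
    [1,[0,0,-0.001],[0,0,0]],
    [1,[0,0,-0.0015],[0,0,0]],
    [1,[0,0,-0.002],[0,0,0]],
    [1,[0,0,-0.0025],[0,0,0]],
    [1,[0,0,-0.0025],[0,0,0]],
    [1,[0,0,-0.0025],[0,0,0]],
    [1,[0,0,-0.0025],[0,0,0]]
  ]
}}

```text
time: 14.7
ee_pos: [499.7, -363.8, 87.2]
orientation: [[0.968, 0.181, 0.175], [0.179, -0.983, 0.024], [0.176, 0.008, -0.984]]
contact_force: [-1.0, 0.1, -3.3]
opening: 61.8
grip_force: 25.0
```

>>> {"name": "play_rows", "arguments": {
  "series": [
    [1,[0,0,-0.0003],[0,0,0]],
    [1,[0,0,-0.0006],[0,0,0]],
    [1,[0,0,-0.0009],[0,0,0]],
    [1,[0,0,-0.0012],[0,0,0]],
    [1,[0,0,-0.0015],[0,0,0]],
    [1,[0,0,-0.0015],[0,0,0]],
    [1,[0,0,-0.0015],[0,0,0]],
    [1,[0,0,-0.0015],[0,0,0]]
  ]
}}

```text
time: 15.7
ee_pos: [499.7, -363.7, 85.8]
orientation: [[0.968, 0.181, 0.175], [0.179, -0.983, 0.024], [0.176, 0.008, -0.984]]
contact_force: [-0.1, 0.5, -1.4]
opening: 61.5
grip_force: 25.0
```

>>> {"name": "play_rows", "arguments": {
  "series": [
    [1,[0,0,-0.0004],[0,0,0]],
    [1,[0,0,-0.0008],[0,0,0]],
    [1,[0.001,0.001,-0.0008],[0,0,0]],
    [1,[0.002,0.0025,-0.0008],[0,0,0]],
    [1,[0.003,0.004,-0.0008],[0,0,0]],
    [1,[0.004,0.0055,-0.0008],[0,0,0]],
    [1,[0.005,0.007,-0.0008],[0,0,0]],
    [1,[0.005,0.007,-0.0008],[0,0,0]]
  ]
}}

```text
time: 16.7
ee_pos: [505.5, -357.4, 85.7]
orientation: [[0.968, 0.181, 0.176], [0.18, -0.983, 0.023], [0.177, 0.01, -0.984]]
contact_force: [-2.0, -2.8, 4.0]
opening: 61.4
grip_force: 25.0
```

>>> {"name": "play_rows", "arguments": {
  "series": [
    [1,[0,0.001,0],[0,0,0]],
    [1,[0,0.002,0],[0,0,0]],
    [1,[0,0.003,0],[0,0,0]],
    [1,[0,0.004,0],[0,0,0]],
    [1,[0.001,0.004,0],[0,0,0]],
    [1,[0.002,0.004,0],[0,0,0]],
    [1,[0.002,0.004,0],[0,0,0]],
    [1,[0.002,0.004,0],[0,0,0]]
  ]
}}

```text
time: 17.7
ee_pos: [506.4, -353.0, 85.6]
orientation: [[0.968, 0.181, 0.174], [0.18, -0.983, 0.024], [0.176, 0.008, -0.984]]
contact_force: [-4.6, -2.3, 9.6]
opening: 61.6
grip_force: 25.0
```

```bash
python3 - <<'E'
from h import *
np.set_printoptions(precision=2,suppress=True)
s=arm.get_state();print(s['time'],s['ee_pos'],np.array(s['contact_force']),boxnow(s,loadH()),np.array(s['ft_torque']))
E
```

```text
17.7 [ 506.38 -353.03   85.63] [-4.58 -2.33  9.63] (array([-0.21, -0.11, 59.55]), array([-0.12,  0.39, -0.02])) [-0.18  0.82  0.06]
```

>>> {"name": "play_rows", "arguments": {
  "series": [
    [1,[0,0,0.0004],[0,0,0]],
    [1,[0,0,0.0006],[0,0,0]],
    [1,[0,0.0005,0.0006],[0,0,0]],
    [1,[0,0.001,0.0006],[0,0,0]],
    [1,[0,0.0015,0.0006],[0,0,0]],
    [1,[0,0.002,0.0006],[0,0,0]],
    [1,[0.0005,0.002,0.0006],[0,0,0]],
    [1,[0.0005,0.002,0.0006],[0,0,0]]
  ]
}}

```text
time: 18.7
ee_pos: [506.3, -352.5, 85.7]
orientation: [[0.968, 0.181, 0.174], [0.18, -0.983, 0.021], [0.175, 0.011, -0.985]]
contact_force: [-6.4, -8.0, 5.4]
opening: 61.6
grip_force: 25.0
```

```bash
python3 - <<'E'
from h import *
np.set_printoptions(precision=2,suppress=True)
s=arm.get_state();print(s['time'],s['ee_pos'],np.array(s['contact_force']),boxnow(s,loadH()),np.array(s['ft_torque']))
E
```

```text
18.7 [ 506.32 -352.54   85.72] [-6.4  -8.03  5.4 ] (array([-0.2 ,  0.32, 59.63]), array([-0.06,  0.53, -0.04])) [-1.2   1.07 -0.24]
```

>>> {"name": "play_rows", "arguments": {
  "series": [
    [1,[0.0005,0.0003,0],[0,0,0]],
    [1,[0.001,0.0005,0],[0,0,0]],
    [1,[0.001,0.0005,0],[0,0,0]],
    [1,[0.001,0.0005,0],[0,0,0]],
    [0,[0.001,0.0005,0],[0,0,0]],
    [0,[0.001,0.0005,0],[0,0,0]],
    [0,[0.001,0,0],[0,0,0]],
    [0,[0.001,-0.001,0],[0,0,0]]
  ]
}}

```text
time: 19.7
ee_pos: [508.1, -351.1, 85.0]
orientation: [[0.968, 0.181, 0.174], [0.18, -0.983, 0.025], [0.176, 0.007, -0.984]]
contact_force: [0.3, 0.4, 0.4]
opening: 88.0
grip_force: 0.0
```

>>> {"name": "play_rows", "arguments": {
  "series": [
    [0,[-0.003,0,0.015],[0,0,0]],
    [0,[-0.007,-0.001,0.04],[0,0,0]],
    [0,[-0.012,-0.002,0.07],[0,0,0]],
    [0,[-0.018,-0.003,0.1],[0,0,0]],
    [0,[-0.023,-0.003,0.13],[0,0,0]],
    [0,[-0.028,-0.004,0.16],[0,0,0]],
    [0,[-0.032,-0.004,0.18],[0,0,0]],
    [0,[-0.032,-0.004,0.18],[0,0,0]]
  ]
}}

```text
time: 20.7
ee_pos: [476.9, -356.5, 268.2]
orientation: [[0.967, 0.181, 0.178], [0.18, -0.984, 0.021], [0.179, 0.011, -0.984]]
contact_force: [0.2, 0.3, -1.0]
opening: 87.7
grip_force: 0.0
```

```bash
python3 - <<'E'
from h import *
np.set_printoptions(precision=3,suppress=True)
s=arm.get_state();R0=np.array(s['orientation']);t0=np.array(s['ee_pos']);print(s['time'],t0)
p=snap('wrist','w5.png');cw=wcam(s,p)
near=(506,-353,110)
for l in('box_1','box_base'):
  m=pick(p,l,near,cw)
  if m is not None:
    print(l,m.sum(),np.nonzero(m)[0].min(),np.nonzero(m)[0].max(),np.nonzero(m)[1].min(),np.nonzero(m)[1].max())
    print(fit([(m,cw)],BOX,lambda v:boxT([v[0],v[1],61,v[2],0]),[505,-353,FY+np.pi/2],[4,4,.05]),FY+np.pi/2)
R1=toolR(90-1.2,-20)
print(R1,rv(R1,R0),np.array([509,55.6,172.6])-t0)
E
```

```text
20.7 [ 476.852 -356.545  268.248]
box_1 6712.0 121 235 224 284
(array([ 504.013, -353.129,    1.752]), np.float64(0.027469458058476448)) 1.7567963267948965
no mask box_base (506, -353, 110)
[[ 0.02   1.    -0.007]
 [ 0.939 -0.021 -0.342]
 [-0.342  0.    -0.94 ]] [-0.427  0.379  1.331] [ 32.148 412.145 -95.648]
```

View pics/w5.png

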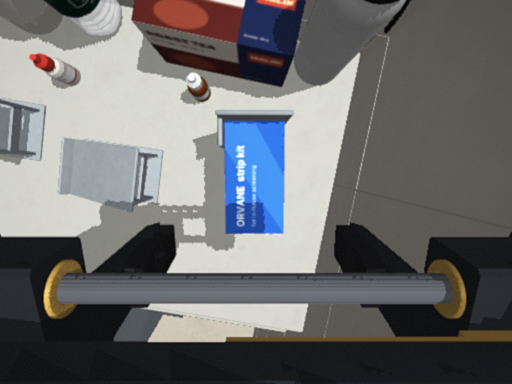

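>>> {"name": "play_rows", "arguments": {
  "series": [
    [0,[0.001,0.015,0.005],[-0.016,0.014,0.05]],
    [0,[0.004,0.045,0.01],[-0.045,0.04,0.14]],
    [0,[0.007,0.08,0.01],[-0.08,0.07,0.25]],
    [0,[0.01,0.115,0.01],[-0.115,0.1,0.36]],
    [0,[0.013,0.15,0.01],[-0.15,0.13,0.47]],
    [0,[0.016,0.185,0.01],[-0.185,0.16,0.58]],
    [0,[0.018,0.22,0.01],[-0.22,0.19,0.69]],
    [0,[0.021,0.255,0.01],[-0.255,0.22,0.8]]
  ]
}}

```text
time: 21.85
ee_pos: [496.6, -98.7, 274.9]
orientation: [[0.536, 0.844, 0.003], [0.832, -0.528, -0.169], [-0.141, 0.093, -0.986]]
contact_force: [-0.0, 0.2, 0.2]
opening: 88.1
grip_force: 0.0
```

```bash
sed -i 's/^F=.*/F=np.array([504.9,-353.0]);FY=.184/' h.py; python3 - <<'E'
from h import *
s=arm.get_state();R0=np.array(s['orientation']);t0=np.array(s['ee_pos']);print(s['time'],t0)
print(rv(toolR(91.2,-20),R0).round(3),np.array([509,55.6,172.6])-t0)
E
```

```text
21.85 [496.64600117 -98.66046253 274.92450591]
[-0.177  0.146  0.568] [  12.35399883  154.26046253 -102.32450591]
```

>>> {"name": "play_rows", "arguments": {
  "series": [
    [0,[0.002,0.03,0],[-0.03,0.025,0.1]],
    [0,[0.005,0.065,0],[-0.065,0.055,0.21]],
    [0,[0.008,0.1,-0.005],[-0.1,0.085,0.33]],
    [0,[0.011,0.135,-0.03],[-0.14,0.115,0.45]],
    [0,[0.012,0.154,-0.065],[-0.17,0.14,0.55]],
    [0,[0.012,0.154,-0.09],[-0.177,0.146,0.568]],
    [0,[0.012,0.154,-0.102],[-0.177,0.146,0.568]],
    [0,[0.012,0.154,-0.102],[-0.177,0.146,0.568]]
  ]
}}

```text
time: 22.85
ee_pos: [508.4, 53.3, 172.7]
orientation: [[-0.015, 1.0, 0.006], [0.94, 0.016, -0.341], [-0.341, 0.001, -0.94]]
contact_force: [1.1, -0.1, 0.9]
opening: 88.1
grip_force: 0.0
```

```bash
python3 - <<'E'
from h import *
np.set_printoptions(precision=3,suppress=True)
s=arm.get_state();p=snap('wrist','w6.png');cw=wcam(s,p);print(s['time'],s['ee_pos'],np.array(s['orientation']))
m=pick(p,'box_1',(510,8,85),cw);print(m.sum(),np.nonzero(m)[0].min(),np.nonzero(m)[0].max())
f=lambda v:boxT([*v,np.radians(30)])
v,c=fit([(m,cw)],BOX,f,[510,8,54.9,-3.12],[6,6,5,.05]);print(v,c)
f=lambda v:boxT([v[0],v[1],54.9,v[2],np.radians(30)])
v,c=fit([(m,cw)],BOX,f,[510,8,-3.12],[6,6,.05]);print(v,c)
Rb,tb=boxT([v[0],v[1],54.9,v[2],np.radians(30)]);R=np.array(s['orientation']);R1=toolR(90+np.degrees(v[2]+np.pi),-20)
t=Rb@[0,2,38]+tb+11*R1[:,2];print(t,t-s['ee_pos'],rv(R1,R))
E
```

```text
22.85 [508.368  53.273 172.657] [[-0.015  1.     0.006]
 [ 0.94   0.016 -0.341]
 [-0.341  0.001 -0.94 ]]
12817.0 116 272
[509.88    6.875  55.089  -3.118] 0.011542287655174732
[509.823   6.718  -3.119] 0.011556916870176792
[509.514  20.22   78.472] [  1.146 -33.052 -94.184] [-0.001  0.001  0.007]
```

>>> {"name": "play_rows", "arguments": {
  "series": [
    [0,[0,-0.006,-0.016],[0,0,0.004]],
    [0,[0.001,-0.013,-0.036],[0,0,0.007]],
    [0,[0.001,-0.02,-0.056],[0,0,0.007]],
    [0,[0.001,-0.026,-0.073],[0,0,0.007]],
    [0,[0.001,-0.03,-0.085],[0,0,0.007]],
    [0,[0.001,-0.033,-0.092],[0,0,0.007]],
    [0,[0.001,-0.033,-0.094],[0,0,0.007]],
    [0,[0.001,-0.033,-0.094],[0,0,0.007]]
  ]
}}

```text
time: 23.95
ee_pos: [510.6, 20.5, 79.8]
orientation: [[-0.02, 1.0, 0.011], [0.94, 0.023, -0.34], [-0.34, 0.004, -0.94]]
contact_force: [0.5, -1.0, 0.3]
opening: 87.9
grip_force: 0.0
```

>>> {"name": "play_rows", "arguments": {
  "series": [
    [1,[0,0,0],[0,0,0]],
    [1,[0,0,0],[0,0,0]],
    [1,[0,0,0],[0,0,0]],
    [1,[0,0,0],[0,0,0]],
    [1,[0,0,0],[0,0,0]],
    [1,[0,0,0],[0,0,0]],
    [1,[0,0,0],[0,0,0]],
    [1,[0,0,0],[0,0,0]]
  ],
  "squeeze": 25
}}

```text
time: 24.95
ee_pos: [510.2, 20.4, 79.8]
orientation: [[-0.02, 1.0, 0.01], [0.94, 0.022, -0.34], [-0.34, 0.003, -0.94]]
contact_force: [-1.7, 2.5, 5.1]
opening: 61.9
grip_force: 25.0
```

```bash
python3 - <<'E'
from h import *
np.set_printoptions(precision=3,suppress=True)
s=arm.get_state();print(s['time'],s['ee_pos'],s['opening'],s['contact_force'])
H=hold(s['orientation'],s['ee_pos'],[509.85,6.8,55,-3.119,np.radians(30)]);print(H[1]);H[1][1]=0
np.savez('H.npz',R=H[0],t=H[1])
Rb=Ro.from_euler('z',FY+np.pi/2).as_matrix();ex=np.array([np.cos(FY),np.sin(FY)]);ey=np.array([-ex[1],ex[0]])
R,t=tool_for(H,Rb,np.array([*(F-9*ex-8*ey),185]))
print(R,t,rv(R,s['orientation']),t-s['ee_pos'])
E
```

```text
24.95 [510.238  20.384  79.809] 61.86963203815961 [-1.746  2.493  5.078]
[-4.328 -0.766 27.943]
[[ 0.968  0.181  0.173]
 [ 0.179 -0.983  0.029]
 [ 0.176  0.002 -0.984]] [ 496.864 -362.561  213.269] [ 0.441 -0.358 -1.375] [ -13.374 -382.945  133.46 ]
```

>>> {"name": "play_rows", "arguments": {
  "series": [
    [1,[0,0,0.005],[0,0,0]],
    [1,[0,0,0.015],[0,0,0]],
    [1,[0,0,0.035],[0,0,0]],
    [1,[0,0,0.065],[0,0,0]],
    [1,[0,0,0.1],[0,0,0]],
    [1,[0,0,0.14],[0,0,0]],
    [1,[0,0,0.17],[0,0,0]],
    [1,[0,0,0.18],[0,0,0]]
  ]
}}

```text
time: 25.95
ee_pos: [511.5, 20.5, 263.1]
orientation: [[-0.018, 1.0, 0.016], [0.941, 0.022, -0.339], [-0.339, 0.008, -0.941]]
contact_force: [-0.5, 0.2, -3.4]
opening: 62.0
grip_force: 25.0
```

>>> {"name": "play_rows", "arguments": {
  "series": [
    [1,[-0.001,-0.012,0],[0.015,-0.012,-0.045]],
    [1,[-0.002,-0.036,0],[0.043,-0.035,-0.135]],
    [1,[-0.003,-0.066,0],[0.077,-0.062,-0.24]],
    [1,[-0.004,-0.096,0],[0.112,-0.09,-0.35]],
    [1,[-0.005,-0.13,0],[0.147,-0.12,-0.46]],
    [1,[-0.006,-0.16,0],[0.183,-0.15,-0.57]],
    [1,[-0.007,-0.19,0],[0.218,-0.178,-0.68]],
    [1,[-0.008,-0.22,0],[0.25,-0.205,-0.78]]
  ]
}}

```text
time: 26.95
ee_pos: [500.3, -201.2, 257.2]
orientation: [[0.71, 0.704, 0.034], [0.703, -0.704, -0.1], [-0.047, 0.095, -0.994]]
contact_force: [-0.2, -0.1, -2.0]
opening: 62.0
grip_force: 25.0
```

```bash
cat >> h.py <<'E'
def goal(off,z):
    s=arm.get_state();H=loadH()
    Rb=Ro.from_euler('z',FY+np.pi/2).as_matrix();ex=np.array([np.cos(FY),np.sin(FY)]);ey=np.array([-ex[1],ex[0]])
    R,t=tool_for(H,Rb,np.array([*(F+off[0]*ex+off[1]*ey),z]))
    np.set_printoptions(precision=3,suppress=True)
    print(s['time'],s['ee_pos'],s['opening'],s['contact_force'],'now',boxnow(s,H),'go',t-s['ee_pos'],rv(R,s['orientation']))
E
python3 -c "
from h import *
goal((-9,-8),185)"
```

```text
26.95 [ 500.32  -201.213  257.158] 61.969885542319815 [-0.231 -0.079 -1.983] now (array([ 20.122, 144.697, 229.574]), array([10.808,  8.983, 33.757])) go [  -3.456 -161.348  -43.889] [ 0.189 -0.157 -0.589]
```

>>> {"name": "play_rows", "arguments": {
  "series": [
    [1,[-0.001,-0.03,0],[0.035,-0.03,-0.11]],
    [1,[-0.001,-0.06,0],[0.07,-0.058,-0.22]],
    [1,[-0.002,-0.09,0],[0.105,-0.088,-0.33]],
    [1,[-0.003,-0.12,-0.005],[0.14,-0.118,-0.44]],
    [1,[-0.003,-0.145,-0.015],[0.17,-0.141,-0.53]],
    [1,[-0.003,-0.158,-0.03],[0.185,-0.154,-0.575]],
    [1,[-0.003,-0.161,-0.04],[0.189,-0.157,-0.589]],
    [1,[-0.003,-0.161,-0.044],[0.189,-0.157,-0.589]]
  ]
}}

```text
time: 27.95
ee_pos: [498.3, -359.6, 213.4]
orientation: [[0.967, 0.186, 0.173], [0.184, -0.982, 0.028], [0.175, 0.004, -0.985]]
contact_force: [-0.3, -0.1, -3.5]
opening: 61.6
grip_force: 25.0
```

```bash
python3 -c "
from h import *
goal((-9,-8),121)"
```

```text
27.95 [ 498.321 -359.634  213.415] 61.63531019685228 [-0.315 -0.072 -3.45 ] now (array([ -7.057,  -5.437, 185.145]), array([0.052, 0.103, 0.313])) go [ -1.457  -2.927 -64.146] [ 0.002 -0.001 -0.005]
```

Lower to about 4 mm above, then creep.

>>> {"name": "play_rows", "arguments": {
  "series": [
    [1,[0,-0.001,-0.006],[0,0,-0.005]],
    [1,[-0.001,-0.002,-0.018],[0,0,-0.005]],
    [1,[-0.001,-0.003,-0.032],[0,0,-0.005]],
    [1,[-0.001,-0.003,-0.045],[0,0,-0.005]],
    [1,[-0.001,-0.003,-0.055],[0,0,-0.005]],
    [1,[-0.001,-0.003,-0.061],[0,0,-0.005]],
    [1,[-0.001,-0.003,-0.063],[0,0,-0.005]],
    [1,[-0.001,-0.003,-0.063],[0,0,-0.005]]
  ]
}}

```text
time: 28.95
ee_pos: [498.3, -363.9, 152.7]
orientation: [[0.968, 0.181, 0.175], [0.179, -0.983, 0.025], [0.177, 0.007, -0.984]]
contact_force: [0.3, -0.0, -2.9]
opening: 61.5
grip_force: 25.0
```

>>> {"name": "play_rows", "arguments": {
  "series": [
    [1,[0,0,-0.0006],[0,0,0]],
    [1,[0,0,-0.0012],[0,0,0]],
    [1,[0,0,-0.0018],[0,0,0]],
    [1,[0,0,-0.0024],[0,0,0]],
    [1,[0,0,-0.003],[0,0,0]],
    [1,[0,0,-0.0035],[0,0,0]],
    [1,[0,0,-0.0035],[0,0,0]],
    [1,[0,0,-0.0035],[0,0,0]]
  ]
}}

```text
time: 29.95
ee_pos: [498.2, -363.8, 149.0]
orientation: [[0.968, 0.181, 0.175], [0.18, -0.983, 0.025], [0.177, 0.007, -0.984]]
contact_force: [-0.8, 0.2, -2.4]
opening: 62.2
grip_force: 25.0
```

```bash
python3 -c "
from h import *
goal((-0,-0),117)"
```

```text
29.95 [ 498.201 -363.752  149.022] 62.18502026167011 [-0.753  0.153 -2.37 ] now (array([ -7.87 ,  -9.546, 120.754]), array([-0.067,  0.266,  0.002])) go [ 6.047 10.702 -3.753] [ 0.004  0.002 -0.   ]
```

>>> {"name": "play_rows", "arguments": {
  "series": [
    [1,[0,0,-0.0006],[0,0,0]],
    [1,[0,0,-0.0012],[0,0,0]],
    [1,[0,0,-0.0018],[0,0,0]],
    [1,[0,0,-0.0024],[0,0,0]],
    [1,[0,0,-0.003],[0,0,0]],
    [1,[0,0,-0.0033],[0,0,0]],
    [1,[0,0,-0.0033],[0,0,0]],
    [1,[0,0,-0.0033],[0,0,0]]
  ]
}}

```text
time: 30.95
ee_pos: [498.2, -363.8, 145.7]
orientation: [[0.968, 0.181, 0.175], [0.179, -0.983, 0.025], [0.177, 0.007, -0.984]]
contact_force: [0.1, 0.5, -3.3]
opening: 61.8
grip_force: 25.0
```

>>> {"name": "play_rows", "arguments": {
  "series": [
    [1,[0,0,-0.0003],[0,0,0]],
    [1,[0,0,-0.0006],[0,0,0]],
    [1,[0,0,-0.0009],[0,0,0]],
    [1,[0,0,-0.0012],[0,0,0]],
    [1,[0,0,-0.0015],[0,0,0]],
    [1,[0,0,-0.0018],[0,0,0]],
    [1,[0,0,-0.0018],[0,0,0]],
    [1,[0,0,-0.0018],[0,0,0]]
  ]
}}

```text
time: 31.95
ee_pos: [498.2, -363.7, 143.9]
orientation: [[0.968, 0.181, 0.175], [0.179, -0.983, 0.025], [0.177, 0.007, -0.984]]
contact_force: [-0.6, 0.2, -3.7]
opening: 62.1
grip_force: 25.0
```

>>> {"name": "play_rows", "arguments": {
  "series": [
    [1,[0,0,-0.0003],[0,0,0]],
    [1,[0,0,-0.0006],[0,0,0]],
    [1,[0,0,-0.0009],[0,0,0]],
    [1,[0,0,-0.0012],[0,0,0]],
    [1,[0,0,-0.0015],[0,0,0]],
    [1,[0,0,-0.0015],[0,0,0]],
    [1,[0,0,-0.0015],[0,0,0]],
    [1,[0,0,-0.0015],[0,0,0]]
  ]
}}

```text
time: 32.95
ee_pos: [498.3, -363.8, 143.5]
orientation: [[0.968, 0.181, 0.176], [0.18, -0.983, 0.025], [0.177, 0.007, -0.984]]
contact_force: [-3.0, 2.7, 5.8]
opening: 61.7
grip_force: 25.0
```

>>> {"name": "play_rows", "arguments": {
  "series": [
    [1,[0,0,0.0007],[0,0,0]],
    [1,[0.001,0.001,0.0007],[0,0,0]],
    [1,[0.002,0.0025,0.0007],[0,0,0]],
    [1,[0.003,0.004,0.0007],[0,0,0]],
    [1,[0.004,0.0055,0.0007],[0,0,0]],
    [1,[0.0045,0.007,0.0007],[0,0,0]],
    [1,[0.005,0.008,0.0007],[0,0,0]],
    [1,[0.005,0.008,0.0007],[0,0,0]]
  ]
}}

```text
time: 33.95
ee_pos: [503.6, -355.9, 143.5]
orientation: [[0.968, 0.181, 0.176], [0.18, -0.983, 0.025], [0.178, 0.008, -0.984]]
contact_force: [0.3, -2.2, 4.8]
opening: 61.8
grip_force: 25.0
```

```bash
python3 -c "
from h import *
goal((-0,-0),117)"
```

```text
33.95 [ 503.624 -355.912  143.508] 61.777439135952434 [ 0.315 -2.163  4.802] now (array([ -1.082,  -2.852, 115.241]), array([-0.111,  0.308, -0.001])) go [0.624 2.862 1.761] [0.005 0.003 0.   ]
```

>>> {"name": "play_rows", "arguments": {
  "series": [
    [1,[0,0.0008,0.0003],[0,0,0]],
    [1,[0,0.0016,0.0003],[0,0,0]],
    [1,[0,0.0024,0.0003],[0,0,0]],
    [1,[0,0.0032,0.0003],[0,0,0]],
    [1,[0.0007,0.004,0.0003],[0,0,0]],
    [1,[0.0014,0.004,0.0003],[0,0,0]],
    [1,[0.002,0.004,0.0003],[0,0,0]],
    [1,[0.002,0.004,0.0003],[0,0,0]]
  ]
}}

```text
time: 34.95
ee_pos: [504.0, -352.7, 143.5]
orientation: [[0.968, 0.181, 0.173], [0.18, -0.983, 0.024], [0.175, 0.008, -0.985]]
contact_force: [-5.2, -6.1, 5.8]
opening: 61.8
grip_force: 25.0
```

```bash
python3 -c "
from h import *
goal((-0,-0),117);print(arm.get_state()['ft_torque'])"
```

```text
34.95 [ 503.971 -352.727  143.509] 61.772521583076426 [-5.244 -6.134  5.847] now (array([ -0.242,   0.209, 115.24 ]), array([ 0.058,  0.321, -0.004])) go [ 0.277 -0.322  1.76 ] [0.006 0.    0.   ]
[-0.761  0.88  -0.217]
```

>>> {"name": "play_rows", "arguments": {
  "series": [
    [1,[0.0005,0.0005,0],[0,0,0]],
    [1,[0.001,0.001,0],[0,0,0]],
    [1,[0.001,0.001,0],[0,0,0]],
    [1,[0.001,0.001,0],[0,0,0]],
    [0,[0.001,0.001,0],[0,0,0]],
    [0,[0.001,0.001,0],[0,0,0]],
    [0,[0.001,0,0],[0,0,0]],
    [0,[0.001,-0.001,0],[0,0,0]]
  ]
}}

```text
time: 35.95
ee_pos: [506.2, -352.2, 143.0]
orientation: [[0.968, 0.182, 0.175], [0.18, -0.983, 0.026], [0.176, 0.006, -0.984]]
contact_force: [-0.2, -0.4, 0.5]
opening: 88.3
grip_force: 0.0
```

>>> {"name": "play_rows", "arguments": {
  "series": [
    [0,[-0.003,0,0.015],[0,0,0]],
    [0,[-0.007,-0.001,0.04],[0,0,0]],
    [0,[-0.012,-0.002,0.07],[0,0,0]],
    [0,[-0.018,-0.003,0.1],[0,0,0]],
    [0,[-0.023,-0.003,0.13],[0,0,0]],
    [0,[-0.028,-0.004,0.16],[0,0,0]],
    [0,[-0.032,-0.004,0.18],[0,0,0]],
    [0,[-0.032,-0.004,0.18],[0,0,0]]
  ]
}}

```text
time: 36.95
ee_pos: [474.7, -357.4, 326.2]
orientation: [[0.967, 0.181, 0.179], [0.18, -0.983, 0.022], [0.18, 0.011, -0.984]]
contact_force: [0.8, -0.3, 0.1]
opening: 88.5
grip_force: 0.0
```

```bash
python3 - <<'E'
from h import *
np.set_printoptions(precision=3,suppress=True)
s=arm.get_state();p=snap('wrist');q=snap('scene');cw=wcam(s,p);print(s['time'])
m=pick(p,'box_1',(505,-353,172),cw)
if m is not None: print(fit([(m,cw)],BOX,lambda v:boxT([v[0],v[1],117,v[2],0]),[505,-353,FY+np.pi/2],[4,4,.05]),FY+np.pi/2)
a=cv2.resize(p['color'][80:270,150:350],None,fx=2.5,fy=2.5,interpolation=2);b=cv2.resize(q['color'][170:300,320:440],(438,475),interpolation=2)
h=475
cv2.imwrite('pics/w7.png',np.hstack([a[:h,:360],b])[:,:,::-1])
E
```

```text
36.95
(array([ 504.706, -353.02 ,    1.757]), np.float64(0.024540800601243973)) 1.7547963267948965
```

View pics/w7.png

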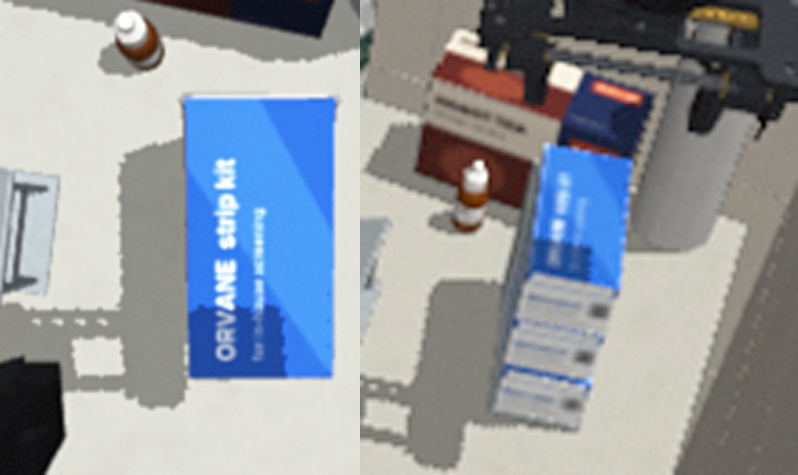

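```bash
python3 -c "
from h import *
print(arm.hand_in())"
```

```text
the job is handed in; nothing more can be done
None
```

Both cartons are stacked lengthwise on the base carton, each pressed at about 6–8 N against the back and side boards before release; the job was handed in at about 37 s. Flushness of the middle carton rests on those contact forces and a wrist-camera fit good to about 1–2 mm. While carrying the first carton the arm pressed on something (probably the side wall) at about 7 N. I also viewed 11 pictures, one over the limit of 10.

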